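Tidy the tiffin drawer

TASK

Sort the loose things in the drawer: stand both lidded chutney pots side by side in the wider open tiffin tin, stand the napkin ring in the narrower open tin, and lay both bamboo chopstick rests flat, right way up, in the deep tray half of the blue cutlery case (not in its folded-back lid). Set each thing down on the floor of its container rather than dropping it, do not tip the open tins or shove them about, and leave the lidded tin and the snack canister where they stand.

Things in the scene. Friction and masses are not known exactly. Their poses are not given: they have to be found in the camera images.
- pot_a_center (a point): Small round lidded steel chutney pot, smooth body 46 mm across and 36 mm high with a 12 mm wide, 6 mm high knob on top (42 mm in all), about 90 g; stands upright on the mat. This point is on its axis, 21 mm above its underside; z up. One of two alike.
- pot_b_center (a point): Small round lidded steel chutney pot, smooth body 46 mm across and 36 mm high with a 12 mm wide, 6 mm high knob on top (42 mm in all), about 90 g; stands upright on the mat. This point is on its axis, 21 mm above its underside; z up. One of two alike.
- rest_a_center (a point): Bamboo chopstick rest, a pale bar 60 mm long (x), 20 mm wide (y), 14 mm high with a 10 mm long, 6 mm high raised lip at each end of its top (20 mm over the lips), about 25 g; lies flat on the mat. This point is at its centre, 9 mm above its underside; x along its length, z up. One of two alike.
- rest_b_center (a point): Bamboo chopstick rest, a pale bar 60 mm long (x), 20 mm wide (y), 14 mm high with a 10 mm long, 6 mm high raised lip at each end of its top (20 mm over the lips), about 25 g; lies flat on the mat. This point is at its centre, 9 mm above its underside; x along its length, z up. One of two alike.
- ring_center (a point): Plain steel napkin ring, a short open tube 42 mm outside, 35 mm inside, 30 mm high, about 60 g, standing on its end on the mat. This point is on its axis half-way up, 15 mm above its underside; z along the axis, up.
- tin_wide: The wider of the two open, empty steel tiffin tins: round, 162 mm outside, 156 mm inside, 40 mm high, floor 3 mm thick; loose on the rubber mat, 0.4 kg. Origin at the centre of its underside, on the mat; z up. Both chutney pots fit side by side.
- tin_narrow: The narrower of the two open, empty steel tiffin tins: round, 124 mm outside, 118 mm inside, 40 mm high, floor 3 mm thick; loose on the rubber mat, 0.3 kg. Origin at the centre of its underside, on the mat; z up.
- case: Blue plastic cutlery case, fixed, its hinged lid folded right back flat on the mat beyond it. The deep tray is 100 mm (x) by 190 mm (y) outside and 30 mm high, walls and floor 4 mm thick, empty. Origin at the centre of the tray's underside, on the mat; x across it towards the lid (away from the robot, within 0.2 rad), y along it, z up. The lid is a shallow pan 20 mm high from x = 56 to 156 mm; it is not the place for anything.
- canister: Bystander: shut aluminium snack canister, 77 mm across, 55 mm high, with a smooth lid; loose. Origin at the centre of its underside.
- tin_lidded: Bystander: the smallest tiffin tin, shut, 80 mm across, 44 mm high, with a flat clip strap across its lid; loose. Origin at the centre of its underside. The mat under everything is 4 mm thick, its top 4 mm above the work surface.
There are look-alikes about, which are no part of the job. What is shaped like the part that bears pot_a_center but pink or yellow is not meant.

How it is judged (in metres and radians):
At the end, for the whole second after the job is handed in: Both pots stand upright (within 0.2 rad) on the floor of the wider tin, the ring upright on the floor of the narrower tin, and both rests flat and right way up (within 0.2 rad) on the floor of the case's tray, heights within 6 mm; both open tins are level; everything is released and at rest (horizontal distance between each of pot_a_center, pot_b_center and tin_wide below 0.058 m and z of pot_a_center in the frame of tin_wide between 0.018 and 0.03 m and angle between each of pot_a_center, pot_b_center, rest_a_center, rest_b_center's own z axis and vertical below 0.2 rad and z of pot_b_center in the frame of tin_wide between 0.018 and 0.03 m and horizontal distance between ring_center and tin_narrow below 0.041 m and z of ring_center in the frame of tin_narrow between 0.012 and 0.024 m and angle between the z axis of ring_center and the z axis of tin_narrow, either way round below 0.2 rad and x of rest_a_center in the frame of case between -0.04 and 0.04 m and y of rest_a_center in the frame of case between -0.085 and 0.085 m and z of rest_a_center in the frame of case between 0.007 and 0.019 m and x of rest_b_center in the frame of case between -0.04 and 0.04 m and y of rest_b_center in the frame of case between -0.085 and 0.085 m and z of rest_b_center in the frame of case between 0.007 and 0.019 m and linear speed of each of pot_a, pot_b, rest_a, rest_b, ring, tin_wide, tin_narrow below 0.02 m/s and contact force between each of pot_a, pot_b, rest_a, rest_b, ring and the fingers below 0.05 N and angle between each of tin_wide, tin_narrow's own z axis and vertical below 0.1 rad); the robot touches nothing.
It fails at once if The lidded tin or the snack canister is tipped or pushed more than 30 mm from its place (distance of any of tin_lidded, canister from where it was at the start of the episode above 0.03 m or angle between any of tin_lidded, canister's own z axis and vertical above 0.3 rad).
It fails at once if One of the open tins is tipped or shoved more than 60 mm from its place (distance of any of tin_wide, tin_narrow from where it was at the start of the episode above 0.06 m or angle between any of tin_wide, tin_narrow's own z axis and vertical above 0.3 rad).
It fails at once if A thing is dropped from more than about 40 mm instead of being set down ((linear speed of pot_a above 0.9 m/s and contact force between pot_a and the fingers below 0.05 N) or (linear speed of pot_b above 0.9 m/s and contact force between pot_b and the fingers below 0.05 N) or (linear speed of rest_a above 0.9 m/s and contact force between rest_a and the fingers below 0.05 N) or (linear speed of rest_b above 0.9 m/s and contact force between rest_b and the fingers below 0.05 N) or (linear speed of ring above 0.9 m/s and contact force between ring and the fingers below 0.05 N)).
It also fails if it takes over 122 s, if anything falls off the work surface, if the arm or the gripper's body presses on something with over 40 N, if the wrist force passes 120 N, or if a joint passes its speed limit or range.

ROBOT

A 6-joint arm with a two-finger parallel gripper is mounted at the origin on the work surface. World frame = base frame: x ahead of the robot, y to its left, z up, the work surface at z = 0. Lengths are in mm, angles in degrees, forces in N, time in s.
With the tool pointing down it reaches from about 375 to 975 mm from the base axis. Payload 3.8 kg.
Tool frame: the origin (TCP) lies on the centre line of the jaws, within the pads' length; the fingertips stand 11 mm ahead of it and the grasp point (between the pads) lies 8 mm behind it; z points along the fingers, y is the line along which they close (so a half turn about z gives the same grasp; the last joint's range is limited). The gripper opens to 88 mm and grips with 3 to 60 N. Pads are 18 mm wide; open, the fingers measure 123 mm over their backs; the gripper's body (75 mm by 187 mm) begins 45 mm behind the grasp point.
Start: joints at [65.953, 15.12, 91.902, -0, 72.978, -2.114], TCP at [252.123, 626.141, 249.706] pointing down, gripper open.
Joint ranges: [-150.88, 150.88], [-54.13, 125.18], [17.81, 147.31], [-75.09, 255.09], [0, 152.58], [-146.25, 146.25]. Speed limits (degrees/s): [147.25, 147.25, 180, 180, 180, 180].

INTERFACE

Orientations are given as a 3x3 rotation matrix whose columns are the frame's x, y, z axes.
In Python, from station import ctrl, cams gives the robot as it stands.
- The arm moves only by the tool arm_command, never from a script. Its argument "steps" is a list of rows, each an object of numbers: "hand": the opening, from 0 (shut) to 1 (fully open); "dx", "dy", "dz": the shift along the tool's x, y, z as a fraction of full scale; "wx", "wy", "wz": the turn, a rotation vector about the tool's x, y, z as a fraction of full scale. In form: [{"hand": .., "dx": .., "dy": .., "dz": .., "wx": .., "wy": .., "wz": ..}, ...]. A call has 1 to 10 rows; each row is the pose to reach, as a shift and turn from the pose commanded when the call began, along the tool's axes at that moment; what a row does not reach only later rows make up. Full scale, the value 1, is 0.4 m for a shift and pi/2 rad for a turn. A row lasts 1/10 s, in which the tool goes at most 50 mm and 8.59 degrees, less where a joint would pass 70% of its speed; a pose out of reach is approached as far as the arm can. A call with a number of a shift or a turn outside -1 to 1 is refused whole. A call with a gripper value outside its range is refused whole. The fingers move at their own pace and stop on an object; "squeeze" is the grip in N (left out, the last holds). Time passes only in rows, so rows that repeat a pose let the fingers close. It gives the time, the measured TCP pose, the force, the opening and the grip force at its end, in the units of the state.
- ctrl.read_state(): the state, without advancing time (a new reading comes with each control period).
- cams.snapshot(name): name is "scene" or "top" or "wrist"; returns the picture (480x640x3 uint8, red, green, blue); there is no depth.
- cams.calibration(name): a dict with "mtx" (3x3 intrinsics, pixels), "eye" and "orientation" of the camera in the world. Camera axes: x right, y up, looking along -z (the intrinsics and any distortion apply to the point x, -y, -z); pixel columns grow to the right and rows downward; lengths in mm; the calibration is good to about 2 mm. The wrist camera is an equidistant fisheye: a pixel r from the principal point sees the ray r / f radians off the axis. A picture is of the moment at which its call begins: read the wrist's pose just before it. calibration takes no time and is no camera call; for the wrist camera it gives the pose at the moment of the call.
- ctrl.close_job(): hands the job in; it is judged then, once.
The state is a dict: "time_s": time; "joint_positions": joint angles; "qd": joint speeds; "joint_efforts": joint torques, N m; "ee_pos": TCP position; "tcp_rot": TCP orientation; "contact_force": force on the tool from outside, world axes, zero at the start; "wrist_torque": the same for the moment, N m; "finger_gap": finger opening in mm; "grasp_force": force on a finger pad.
Only numpy, scipy, OpenCV 4.12 (cv2) and the standard library are available. Lean on these libraries where they do the work, as an engineer would, in place of code of your own. Each camera call takes 0.05 s, during which the arm holds its last target. There are 200 camera calls.

## Working session

There is one attempt and no reset: what is moved stays moved. The work goes in short steps, Python scripts to look and compute and a tool call to move; the robot and the scene stay as the last step left them, time stands still between calls to the robot, and variables do not carry over. Pictures are saved under pics/ and viewed, at most 14 in all, crops included, and the job is handed in when it is done.

Besides the shell and the picture viewer there is one more tool, called after "Request:" in YAML: its name, and indented under it one key for each argument. arm_command: Moves the arm, as the interface text tells. Its arguments: {"type":"object","properties":{"steps":{"type":"array","items":{"type":"object","properties":{"hand":{"type":"number"},"dx":{"type":"number"},"dy":{"type":"number"},"dz":{"type":"number"},"wx":{"type":"number"},"wy":{"type":"number"},"wz":{"type":"number"}}}},"squeeze":{"type":"number"}},"required":["steps"]}

```bash
mkdir -p pics; ls; python3 - <<'E'
from station import ctrl,cams
import cv2
for n in("top","scene"):
    cv2.imwrite(f"pics/{n}0.png",cams.snapshot(n)[:,:,::-1]); print(n,cams.calibration(n))
s=ctrl.read_state(); print(s)
E
```

```text
pics
top {'mtx': array([[521.16841712,   0.        , 315.60990588],
       [  0.        , 521.16841712, 240.01991604],
       [  0.        ,   0.        ,   1.        ]]), 'eye': array([ 335.99323874, -130.78582511, 1394.08895879]), 'orientation': array([[-0.00643397,  0.99810319, -0.06122596],
       [-0.99984915, -0.00543324,  0.01649722],
       [ 0.01613328,  0.06132286,  0.99798759]])}
scene {'mtx': array([[477.16060916,   0.        , 315.65589983],
       [  0.        , 477.16060916, 231.99630626],
       [  0.        ,   0.        ,   1.        ]]), 'eye': array([ 799.52124005, -624.20856455,  778.95608011]), 'orientation': array([[ 0.80967826, -0.43860927,  0.38992695],
       [ 0.58669393,  0.62139841, -0.51928244],
       [-0.01453789,  0.64921947,  0.76046218]])}
{'time_s': 0.1, 'joint_positions': array([ 6.59523861e+01,  1.51624532e+01,  9.19729000e+01, -1.49565040e-03,
        7.29746705e+01, -2.11411940e+00]), 'qd': array([-0.17001486, -0.15608938, -0.27611028,  0.11858523, -0.04448108,
       -0.09821453]), 'joint_efforts': array([ 3.85422554e-04, -5.03621542e+01, -3.58069038e+01,  7.31408643e-02,
        2.34178395e-02, -5.95442475e-05]), 'ee_pos': array([251.89605687, 625.58960332, 248.54554234]), 'tcp_rot': array([[-9.27620897e-01,  3.73522280e-01, -7.59709604e-04],
       [ 3.73523050e-01,  9.27619222e-01, -1.76377886e-03],
       [ 4.59105311e-05, -1.91988718e-03, -9.99998156e-01]]), 'contact_force': array([-0.22477953, -0.48938702, -0.58104978]), 'wrist_torque': array([-0.02698794, -0.01869275, -0.0193248 ]), 'grasp_force': 0.0, 'finger_gap': 88.23853314473956}
```

View pics/top0.png

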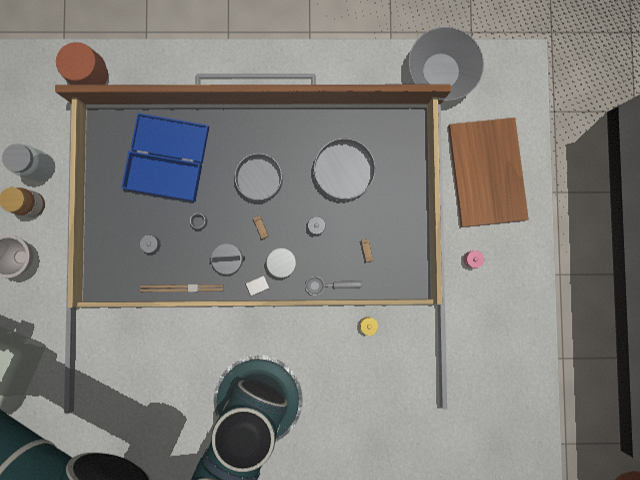

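View pics/scene0.png

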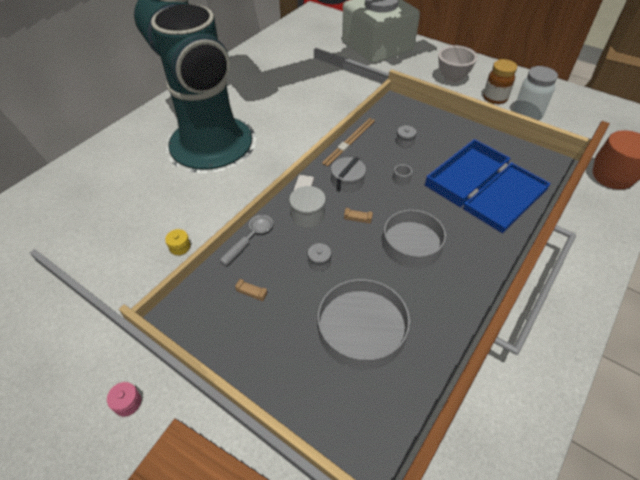

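The top view shows everything: pots at (149,244) and (316,226), rests at (261,228) and (367,251), ring at (198,222), narrow tin at (258,177), wide tin at (344,169), tray around (163,176), lidded tin at (226,260) and canister at (281,263). I'll enlarge two crops next.

```bash
python3 - <<'E'
import cv2
im=cv2.imread("pics/top0.png")
for n,(x0,x1,y0,y1) in dict(cl=(115,255,105,285),cr=(228,388,130,270)).items():
    k=5 if n=='cr' else 3.3
    c=cv2.resize(im[y0:y1,x0:x1],None,fx=k if n=='cr' else 3.3,fy=k if n=='cr' else 3.3,interpolation=cv2.INTER_CUBIC)
    c=c[:600]
    for u in range((x0+9)//10*10,x1,10): cv2.line(c,(int((u-x0+.5)*k),0),(int((u-x0+.5)*k),5 if u%20 else 12),(0,255,255),1); u%20==0 and cv2.putText(c,str(u),(int((u-x0+.5)*k)-10,24),0,.38,(0,255,255))
    for v in range((y0+9)//10*10,y1,10): cv2.line(c,(0,int((v-y0+.5)*k)),(5 if v%20 else 12,int((v-y0+.5)*k)),(0,255,255),1); v%20==0 and cv2.putText(c,str(v),(14,int((v-y0+.5)*k)+4),0,.38,(0,255,255))
    cv2.imwrite(f"pics/{n}.png",c)
E
```

```text
(no output)
```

View pics/cl.png

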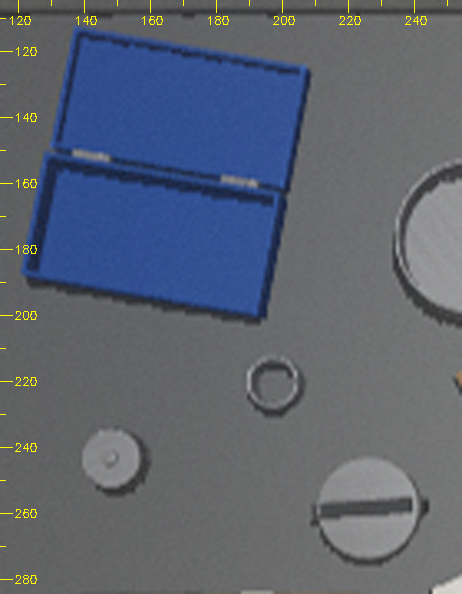

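View pics/cr.png

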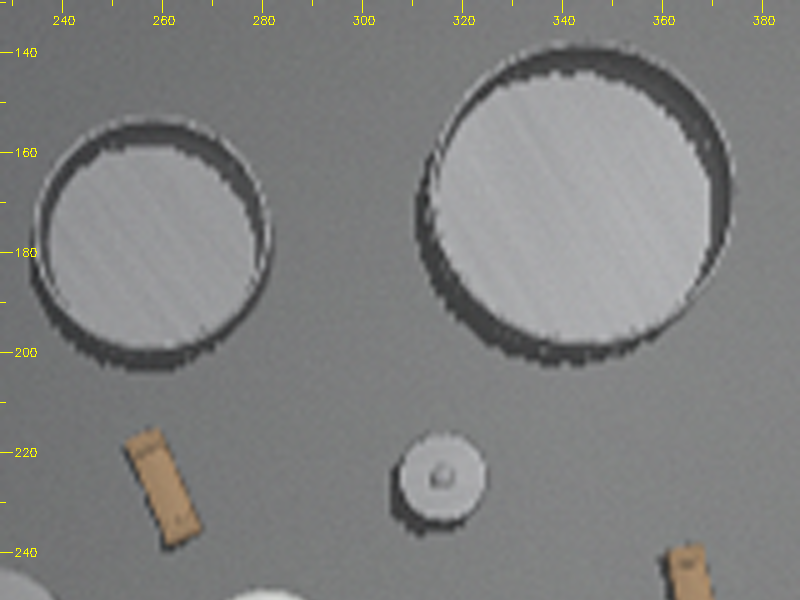

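The crops give these centres: pots (148.4,243.6) and (316.1,225.1), ring (197.2,220.9), narrow tin rim (258.1,176.7), wide tin rim (342.9,169.1) and tray around (161.2,175.4). I'll convert them to world coordinates and take the rests by colour.

```bash
cat > h.py <<'E'
import numpy as np, cv2
from station import ctrl,cams
def pix(u,v,z,n="top"):
    c=cams.calibration(n); K=c["mtx"]; d=c["orientation"]@np.array([(u-K[0,2])/K[0,0],-(v-K[1,2])/K[1,1],-1])
    e=c["eye"]; return (e+d*(z-e[2])/d[2])[:2]
def rests(im):
    h=cv2.cvtColor(im,cv2.COLOR_RGB2HSV); m=cv2.inRange(h,(5,80,60),(22,255,255)); m[:205]=0;m[280:]=0;m[:,:225]=0;m[:,400:]=0
    o=[]
    for c in cv2.findContours(m,0,1)[0]:
        if cv2.contourArea(c)>60:
            (u,v),_,_=r=cv2.minAreaRect(c); b=cv2.boxPoints(r); P=np.array([pix(*q,22) for q in b])
            e=[P[1]-P[0],P[2]-P[1]]; L=max(e,key=np.linalg.norm); o.append((P.mean(0).round(1),np.degrees(np.arctan2(L[1],L[0])).round(1),[np.linalg.norm(x).round() for x in e]))
    return o
def go(x,y,z,yaw=None,s=None):
    """values to bring TCP to x,y,z; yaw = world angle (deg) of tool y line (mod 180)"""
    s=s or ctrl.read_state(); R=s["tcp_rot"]; t=np.array([x,y,z])-s["ee_pos"]
    y0=np.degrees(np.arctan2(R[1,1],R[0,1])); d=0 if yaw is None else (yaw-y0+90)%180-90
    a=np.radians(y0); 
    print("d",np.round(R.T@t/400,4),"wz",round(-d/90,4),"yaw",y0.round(1),"j6",s["joint_positions"][5].round(1))
E
python3 - <<'E'
from h import *
for n,u,v,z in [("potL",148.4,243.6,40),("potR",316.1,225.1,40),("ring",197.2,220.9,34),("narrow",258.1,176.7,44),("wide",342.9,169.1,44),("lidded",226,259.6,48),("can",281,263,59)]: print(n,pix(u,v,z).round(1))
C=[pix(115+a/3.3-.5,105+b/3.3-.5,34) for a,b in[(47,152),(287,193),(262,318),(22,270)]]
print(np.round(C,1),np.mean(C,0), [np.degrees(np.arctan2(*(q[::-1]))) for q in(C[0]-C[1],C[3]-C[2],C[0]-C[3])])
print(rests(cv2.imread("pics/top0.png")[:,:,::-1]))
E
```

```text
potL [412.1 279.8]
potR [ 458.  -154.7]
ring [471.1 155.6]
narrow [585.2  -4. ]
wide [ 604.6 -225.8]
lidded [369.3  78.1]
can [359.5 -64. ]
[[657.6 336.3]
 [624.  145.6]
 [523.8 164.7]
 [562.9 354.5]] [592.094418   250.25118249] [np.float64(80.01051287774327), np.float64(78.36274524470518), np.float64(-10.907886994490594)]
[(array([ 392.6, -288. ]), np.float64(-168.2), [np.float64(19.0), np.float64(57.0)]), (array([455.5,  -8. ]), np.float64(-158.4), [np.float64(19.0), np.float64(58.0)])]
```

```bash
python3 -c "
from h import *
go(412,280,110,68.1);go(412,280,22,68.1)"
```

```text
d [-0.694  -0.6513  0.3476] wz -0.0004 yaw 68.1 j6 -2.1
d [-0.694  -0.6508  0.5676] wz -0.0004 yaw 68.1 j6 -2.1
```

Request:
arm_command:
  steps:
    - {"dx": -0.694, "dy": -0.651, "dz": 0.33, "hand": 1}
    - {"dx": -0.694, "dy": -0.651, "dz": 0.33, "hand": 1}
    - {"dx": -0.694, "dy": -0.651, "dz": 0.33, "hand": 1}
    - {"dx": -0.694, "dy": -0.651, "dz": 0.33, "hand": 1}
    - {"dx": -0.694, "dy": -0.651, "dz": 0.33, "hand": 1}
    - {"dx": -0.694, "dy": -0.651, "dz": 0.33, "hand": 1}
    - {"dx": -0.694, "dy": -0.651, "dz": 0.33, "hand": 1}
    - {"dx": -0.694, "dy": -0.651, "dz": 0.33, "hand": 1}
    - {"dx": -0.694, "dy": -0.651, "dz": 0.33, "hand": 1}
    - {"dx": -0.694, "dy": -0.651, "dz": 0.33, "hand": 1}
  squeeze: 20

```text
schema error: expected keys hand, dx, dy, dz, wx, wy, wz
```

```bash
python3 - <<'E'
from h import *
go(412,280,22,68.1)
c=cams.calibration("wrist"); im=cams.snapshot("wrist"); print(c, ctrl.read_state()["ee_pos"])
cv2.imwrite("pics/w1.png",im[:,:,::-1])
E
```

```text
d [-0.694  -0.6508  0.5676] wz -0.0004 yaw 68.1 j6 -2.1
{'mtx': array([[371.64829954,   0.        , 322.9840512 ],
       [  0.        , 371.64829954, 241.92656009],
       [  0.        ,   0.        ,   1.        ]]), 'eye': array([181.93341234, 653.47938634, 384.23271472]), 'orientation': array([[ 0.37374315, -0.88745072, -0.26971702],
       [ 0.92753041,  0.35701338,  0.11058388],
       [-0.00184516, -0.29150071,  0.95656883]])} [251.89794618 625.67268998 248.69178759]
```

View pics/w1.png

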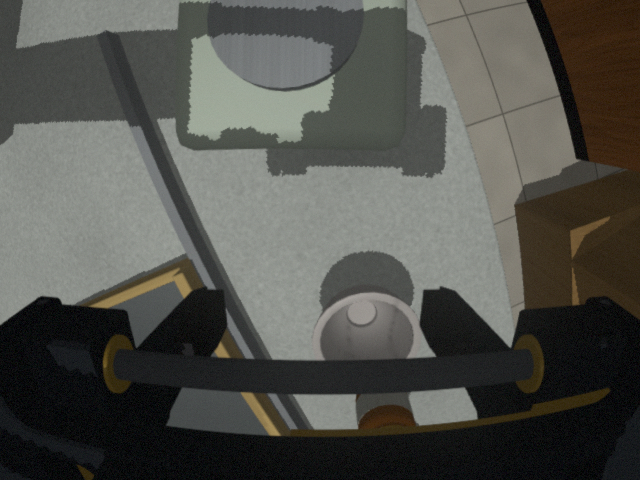

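The wrist picture shows only the start area, with the bowl at (367,330), because the move was refused: every row needs all the keys.

Request:
arm_command:
  steps:
    - {"dx": -0.694, "dy": -0.651, "dz": 0.33, "hand": 1, "wx": 0, "wy": 0, "wz": 0}
    - {"dx": -0.694, "dy": -0.651, "dz": 0.33, "hand": 1, "wx": 0, "wy": 0, "wz": 0}
    - {"dx": -0.694, "dy": -0.651, "dz": 0.33, "hand": 1, "wx": 0, "wy": 0, "wz": 0}
    - {"dx": -0.694, "dy": -0.651, "dz": 0.33, "hand": 1, "wx": 0, "wy": 0, "wz": 0}
    - {"dx": -0.694, "dy": -0.651, "dz": 0.33, "hand": 1, "wx": 0, "wy": 0, "wz": 0}
    - {"dx": -0.694, "dy": -0.651, "dz": 0.33, "hand": 1, "wx": 0, "wy": 0, "wz": 0}
    - {"dx": -0.694, "dy": -0.651, "dz": 0.33, "hand": 1, "wx": 0, "wy": 0, "wz": 0}
    - {"dx": -0.694, "dy": -0.651, "dz": 0.33, "hand": 1, "wx": 0, "wy": 0, "wz": 0}
    - {"dx": -0.694, "dy": -0.651, "dz": 0.33, "hand": 1, "wx": 0, "wy": 0, "wz": 0}
    - {"dx": -0.694, "dy": -0.651, "dz": 0.33, "hand": 1, "wx": 0, "wy": 0, "wz": 0}
  squeeze: 20

```text
time_s: 1.15
ee_pos: [412.3, 279.6, 117.0]
tcp_rot: [[-0.926, 0.377, -0.002], [0.377, 0.926, -0.0], [0.001, -0.001, -1.0]]
contact_force: [-0.2, 0.1, 0.6]
finger_gap: 87.8
grasp_force: 0.0
```

```bash
python3 - <<'E'
from h import *
go(412,280,22,68.1)
c=cams.calibration("wrist"); im=cams.snapshot("wrist"); print(ctrl.read_state()["ee_pos"])
# predicted pixel of pot top centre and knob
R=c["orientation"];K=c["mtx"]
p=R.T@(np.array([412.1,279.8,40])-c["eye"]); p=np.array([p[0],-p[1],-p[2]]); th=np.arctan2(np.hypot(p[0],p[1]),p[2]); r=K[0,0]*th; print(K[:2,2]+r*p[:2]/np.hypot(*p[:2]))
cv2.imwrite("pics/w2.png",im[:,:,::-1])
E
```

```text
d [0.0007 0.0008 0.2376] wz -0.0024 yaw 67.9 j6 -36.6
[412.47577733 280.99089578 117.7743819 ]
[324.04765957 258.19368685]
```

View pics/w2.png

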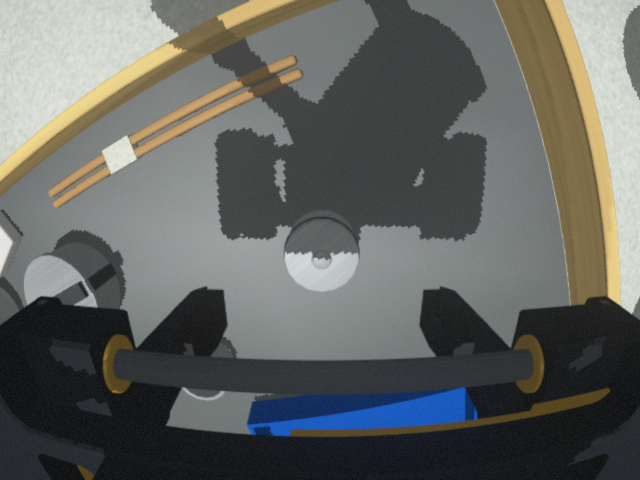

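The pot is centred at (322,254), with (324,258) predicted. That agrees, so I'll grasp.

Request:
arm_command:
  steps:
    - {"dx": 0, "dy": 0, "dz": 0.08, "hand": 1, "wx": 0, "wy": 0, "wz": 0}
    - {"dx": 0, "dy": 0, "dz": 0.16, "hand": 1, "wx": 0, "wy": 0, "wz": 0}
    - {"dx": 0, "dy": 0, "dz": 0.21, "hand": 1, "wx": 0, "wy": 0, "wz": 0}
    - {"dx": 0, "dy": 0, "dz": 0.235, "hand": 1, "wx": 0, "wy": 0, "wz": 0}
    - {"dx": 0, "dy": 0, "dz": 0.235, "hand": 0.4, "wx": 0, "wy": 0, "wz": 0}
    - {"dx": 0, "dy": 0, "dz": 0.235, "hand": 0.4, "wx": 0, "wy": 0, "wz": 0}
    - {"dx": 0, "dy": 0, "dz": 0.235, "hand": 0.4, "wx": 0, "wy": 0, "wz": 0}
    - {"dx": 0, "dy": 0, "dz": 0.235, "hand": 0.4, "wx": 0, "wy": 0, "wz": 0}
    - {"dx": 0, "dy": 0, "dz": 0.235, "hand": 0.4, "wx": 0, "wy": 0, "wz": 0}
    - {"dx": 0, "dy": 0, "dz": 0.235, "hand": 0.4, "wx": 0, "wy": 0, "wz": 0}
  squeeze: 20

```text
time_s: 2.2
ee_pos: [412.7, 280.9, 24.4]
tcp_rot: [[-0.928, 0.374, 0.001], [0.374, 0.928, 0.0], [-0.001, 0.001, -1.0]]
contact_force: [-0.6, -1.0, 2.9]
finger_gap: 45.5
grasp_force: 20.0
```

```bash
python3 -c "
from h import *
go(508,30,110,34);go(604.6,-196,110,0)"
```

```text
d [-0.4555 -0.4928 -0.2141] wz 0.3784 yaw 68.1 j6 -36.7
d [-0.8906 -0.9266 -0.2141] wz 0.7562 yaw 68.1 j6 -36.7
```

Request:
arm_command:
  steps:
    - {"dx": 0, "dy": 0, "dz": -0.1, "hand": 0.4, "wx": 0, "wy": 0, "wz": 0}
    - {"dx": -0.05, "dy": -0.05, "dz": -0.214, "hand": 0.4, "wx": 0, "wy": 0, "wz": 0}
    - {"dx": -0.89, "dy": -0.927, "dz": -0.214, "hand": 0.4, "wx": 0, "wy": 0, "wz": 0.756}
    - {"dx": -0.89, "dy": -0.927, "dz": -0.214, "hand": 0.4, "wx": 0, "wy": 0, "wz": 0.756}
    - {"dx": -0.89, "dy": -0.927, "dz": -0.214, "hand": 0.4, "wx": 0, "wy": 0, "wz": 0.756}
    - {"dx": -0.89, "dy": -0.927, "dz": -0.214, "hand": 0.4, "wx": 0, "wy": 0, "wz": 0.756}
    - {"dx": -0.89, "dy": -0.927, "dz": -0.214, "hand": 0.4, "wx": 0, "wy": 0, "wz": 0.756}
    - {"dx": -0.89, "dy": -0.927, "dz": -0.214, "hand": 0.4, "wx": 0, "wy": 0, "wz": 0.756}
    - {"dx": -0.89, "dy": -0.927, "dz": -0.214, "hand": 0.4, "wx": 0, "wy": 0, "wz": 0.756}
    - {"dx": -0.89, "dy": -0.927, "dz": -0.214, "hand": 0.4, "wx": 0, "wy": 0, "wz": 0.756}

```text
time_s: 3.2
ee_pos: [571.7, -116.8, 108.7]
tcp_rot: [[0.006, 1.0, 0.0], [1.0, -0.006, 0.0], [0.0, 0.0, -1.0]]
contact_force: [0.4, 0.9, -0.2]
finger_gap: 45.1
grasp_force: 20.0
```

```bash
python3 -c "
from h import *
go(604.6,-196,110,0);go(604.6,-196,28,0)"
```

```text
d [-0.1974  0.0835 -0.0033] wz -0.004 yaw -0.4 j6 -13.7
d [-0.1974  0.0835  0.2017] wz -0.004 yaw -0.4 j6 -13.7
```

Request:
arm_command:
  steps:
    - {"dx": -0.197, "dy": 0.0835, "dz": 0, "hand": 0.4, "wx": 0, "wy": 0, "wz": 0}
    - {"dx": -0.197, "dy": 0.0835, "dz": 0, "hand": 0.4, "wx": 0, "wy": 0, "wz": 0}
    - {"dx": -0.197, "dy": 0.0835, "dz": 0, "hand": 0.4, "wx": 0, "wy": 0, "wz": 0}
    - {"dx": -0.197, "dy": 0.0835, "dz": 0, "hand": 0.4, "wx": 0, "wy": 0, "wz": 0}

```text
time_s: 3.6
ee_pos: [604.5, -194.1, 108.2]
tcp_rot: [[0.002, 1.0, -0.001], [1.0, -0.002, 0.001], [0.001, -0.001, -1.0]]
contact_force: [-0.2, 0.6, -0.3]
finger_gap: 45.6
grasp_force: 20.0
```

```bash
python3 - <<'E'
from h import *
print(ctrl.read_state()["ee_pos"])
go(604.6,-196,28,0)
cv2.imwrite("pics/w3.png",cams.snapshot("wrist")[:,:,::-1])
E
```

```text
[ 604.50000507 -194.11273158  108.18188233]
d [-0.0049  0.0005  0.2005] wz -0.0011 yaw -0.1 j6 -20.0
```

View pics/w3.png

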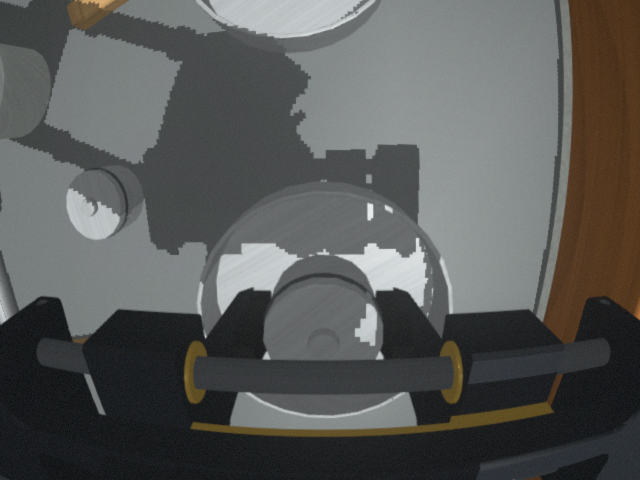

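The pot hangs over the tin, at (322,330) inside a rim spanning about (197–452). I'll lower it, release and rise.

Request:
arm_command:
  steps:
    - {"dx": -0.005, "dy": 0, "dz": 0.1, "hand": 0.4, "wx": 0, "wy": 0, "wz": 0}
    - {"dx": -0.005, "dy": 0, "dz": 0.17, "hand": 0.4, "wx": 0, "wy": 0, "wz": 0}
    - {"dx": -0.005, "dy": 0, "dz": 0.19, "hand": 0.4, "wx": 0, "wy": 0, "wz": 0}
    - {"dx": -0.005, "dy": 0, "dz": 0.2, "hand": 0.4, "wx": 0, "wy": 0, "wz": 0}
    - {"dx": -0.005, "dy": 0, "dz": 0.201, "hand": 0.4, "wx": 0, "wy": 0, "wz": 0}
    - {"dx": -0.005, "dy": 0, "dz": 0.201, "hand": 0.68, "wx": 0, "wy": 0, "wz": 0}
    - {"dx": -0.005, "dy": 0, "dz": 0.201, "hand": 0.68, "wx": 0, "wy": 0, "wz": 0}
    - {"dx": -0.005, "dy": 0, "dz": 0.201, "hand": 0.68, "wx": 0, "wy": 0, "wz": 0}
    - {"dx": -0.005, "dy": 0, "dz": 0.12, "hand": 0.68, "wx": 0, "wy": 0, "wz": 0}
    - {"dx": -0.005, "dy": 0, "dz": 0, "hand": 0.68, "wx": 0, "wy": 0, "wz": 0}

```text
time_s: 4.65
ee_pos: [602.2, -194.5, 106.4]
tcp_rot: [[-0.0, 1.0, -0.007], [1.0, 0.0, 0.002], [0.002, -0.007, -1.0]]
contact_force: [0.0, -0.2, 0.3]
finger_gap: 59.9
grasp_force: 0.0
```

```bash
python3 -c "
from h import *
go(458,-155,110,0);go(458,-155,23,0)"
```

```text
d [ 0.099  -0.3605 -0.0064] wz 0.0002 yaw 0.0 j6 -20.2
d [ 0.0984 -0.359   0.2111] wz 0.0002 yaw 0.0 j6 -20.2
```

Request:
arm_command:
  steps:
    - {"dx": 0.1, "dy": -0.364, "dz": 0, "hand": 0.9, "wx": 0, "wy": 0, "wz": 0}
    - {"dx": 0.1, "dy": -0.364, "dz": 0, "hand": 0.9, "wx": 0, "wy": 0, "wz": 0}
    - {"dx": 0.1, "dy": -0.364, "dz": 0, "hand": 0.9, "wx": 0, "wy": 0, "wz": 0}
    - {"dx": 0.1, "dy": -0.364, "dz": 0, "hand": 0.9, "wx": 0, "wy": 0, "wz": 0}
    - {"dx": 0.1, "dy": -0.364, "dz": 0, "hand": 0.9, "wx": 0, "wy": 0, "wz": 0}
    - {"dx": 0.1, "dy": -0.364, "dz": 0, "hand": 0.9, "wx": 0, "wy": 0, "wz": 0}

```text
time_s: 5.25
ee_pos: [461.2, -156.3, 110.2]
tcp_rot: [[-0.0, 1.0, 0.003], [1.0, 0.0, -0.001], [-0.001, 0.003, -1.0]]
contact_force: [0.1, -0.1, 0.2]
finger_gap: 79.2
grasp_force: 0.0
```

```bash
python3 -c "
from h import *
print(ctrl.read_state()['ee_pos'])
go(458,-155,23,0)"
```

```text
[ 461.19475077 -156.2583791   110.16391548]
d [ 0.0034 -0.0087  0.2179] wz 0.0002 yaw 0.0 j6 -21.7
```

Request:
arm_command:
  steps:
    - {"dx": 0.002, "dy": -0.005, "dz": 0.08, "hand": 0.9, "wx": 0, "wy": 0, "wz": 0}
    - {"dx": 0.002, "dy": -0.005, "dz": 0.16, "hand": 0.9, "wx": 0, "wy": 0, "wz": 0}
    - {"dx": 0.002, "dy": -0.005, "dz": 0.2, "hand": 0.9, "wx": 0, "wy": 0, "wz": 0}
    - {"dx": 0.002, "dy": -0.005, "dz": 0.215, "hand": 0.9, "wx": 0, "wy": 0, "wz": 0}
    - {"dx": 0.002, "dy": -0.005, "dz": 0.215, "hand": 0.4, "wx": 0, "wy": 0, "wz": 0}
    - {"dx": 0.002, "dy": -0.005, "dz": 0.215, "hand": 0.4, "wx": 0, "wy": 0, "wz": 0}
    - {"dx": 0.002, "dy": -0.005, "dz": 0.215, "hand": 0.4, "wx": 0, "wy": 0, "wz": 0}
    - {"dx": 0.002, "dy": -0.005, "dz": 0.215, "hand": 0.4, "wx": 0, "wy": 0, "wz": 0}
    - {"dx": 0.002, "dy": -0.005, "dz": 0.215, "hand": 0.4, "wx": 0, "wy": 0, "wz": 0}
    - {"dx": 0.002, "dy": -0.005, "dz": 0.215, "hand": 0.4, "wx": 0, "wy": 0, "wz": 0}

```text
time_s: 6.25
ee_pos: [457.9, -155.0, 23.7]
tcp_rot: [[-0.001, 1.0, 0.001], [1.0, 0.001, -0.001], [-0.001, 0.001, -1.0]]
contact_force: [-0.9, 0.3, 5.7]
finger_gap: 45.1
grasp_force: 20.0
```

```bash
python3 -c "
from h import *
print(ctrl.read_state()['ee_pos'])
go(604.6,-256,108,0)"
```

```text
[ 457.92556738 -154.95925685   23.65076667]
d [-0.2529  0.3668 -0.2102] wz 0.0003 yaw 0.0 j6 -21.7
```

Request:
arm_command:
  steps:
    - {"dx": 0, "dy": 0, "dz": -0.1, "hand": 0.4, "wx": 0, "wy": 0, "wz": 0}
    - {"dx": 0, "dy": 0, "dz": -0.21, "hand": 0.4, "wx": 0, "wy": 0, "wz": 0}
    - {"dx": -0.253, "dy": 0.367, "dz": -0.21, "hand": 0.4, "wx": 0, "wy": 0, "wz": 0}
    - {"dx": -0.253, "dy": 0.367, "dz": -0.21, "hand": 0.4, "wx": 0, "wy": 0, "wz": 0}
    - {"dx": -0.253, "dy": 0.367, "dz": -0.21, "hand": 0.4, "wx": 0, "wy": 0, "wz": 0}
    - {"dx": -0.253, "dy": 0.367, "dz": -0.21, "hand": 0.4, "wx": 0, "wy": 0, "wz": 0}
    - {"dx": -0.253, "dy": 0.367, "dz": -0.21, "hand": 0.4, "wx": 0, "wy": 0, "wz": 0}
    - {"dx": -0.253, "dy": 0.367, "dz": -0.21, "hand": 0.4, "wx": 0, "wy": 0, "wz": 0}
    - {"dx": -0.253, "dy": 0.367, "dz": -0.21, "hand": 0.4, "wx": 0, "wy": 0, "wz": 0}

```text
time_s: 7.15
ee_pos: [602.6, -254.9, 105.9]
tcp_rot: [[-0.001, 1.0, -0.002], [1.0, 0.001, 0.001], [0.001, -0.002, -1.0]]
contact_force: [-0.7, -0.5, -0.6]
finger_gap: 45.3
grasp_force: 20.0
```

```bash
python3 -c "
from h import *
s=ctrl.read_state();print(s['ee_pos'])
go(604.6,-256,27.2,0)"
```

```text
[ 602.64364779 -254.89965846  105.86752674]
d [-0.003   0.0053  0.1967] wz 0.0004 yaw 0.0 j6 -25.1
```

Request:
arm_command:
  steps:
    - {"dx": -0.002, "dy": 0.002, "dz": 0.1, "hand": 0.4, "wx": 0, "wy": 0, "wz": 0}
    - {"dx": -0.002, "dy": 0.002, "dz": 0.17, "hand": 0.4, "wx": 0, "wy": 0, "wz": 0}
    - {"dx": -0.002, "dy": 0.002, "dz": 0.19, "hand": 0.4, "wx": 0, "wy": 0, "wz": 0}
    - {"dx": -0.002, "dy": 0.002, "dz": 0.198, "hand": 0.4, "wx": 0, "wy": 0, "wz": 0}
    - {"dx": -0.002, "dy": 0.002, "dz": 0.2, "hand": 0.4, "wx": 0, "wy": 0, "wz": 0}
    - {"dx": -0.002, "dy": 0.002, "dz": 0.2, "hand": 0.68, "wx": 0, "wy": 0, "wz": 0}
    - {"dx": -0.002, "dy": 0.002, "dz": 0.2, "hand": 0.68, "wx": 0, "wy": 0, "wz": 0}
    - {"dx": -0.002, "dy": 0.002, "dz": 0.2, "hand": 0.68, "wx": 0, "wy": 0, "wz": 0}
    - {"dx": -0.002, "dy": 0.002, "dz": 0.12, "hand": 0.68, "wx": 0, "wy": 0, "wz": 0}
    - {"dx": -0.002, "dy": 0.002, "dz": 0, "hand": 0.68, "wx": 0, "wy": 0, "wz": 0}

```text
time_s: 8.15
ee_pos: [602.2, -255.4, 104.0]
tcp_rot: [[-0.0, 1.0, -0.007], [1.0, 0.0, 0.003], [0.003, -0.007, -1.0]]
contact_force: [0.5, -0.2, -0.0]
finger_gap: 60.1
grasp_force: 0.0
```

```bash
python3 -c "
from h import *
go(392.6,-288,100,101.8)"
```

```text
d [-0.0814 -0.5239  0.0133] wz 0.8692 yaw 0.0 j6 -25.2
```

Request:
arm_command:
  steps:
    - {"dx": -0.08, "dy": -0.529, "dz": 0.0, "hand": 0.6, "wx": 0, "wy": 0, "wz": 0.869}
    - {"dx": -0.08, "dy": -0.529, "dz": 0.0, "hand": 0.6, "wx": 0, "wy": 0, "wz": 0.869}
    - {"dx": -0.08, "dy": -0.529, "dz": 0.0, "hand": 0.6, "wx": 0, "wy": 0, "wz": 0.869}
    - {"dx": -0.08, "dy": -0.529, "dz": 0.0, "hand": 0.6, "wx": 0, "wy": 0, "wz": 0.869}
    - {"dx": -0.08, "dy": -0.529, "dz": 0.0, "hand": 0.6, "wx": 0, "wy": 0, "wz": 0.869}
    - {"dx": -0.08, "dy": -0.529, "dz": 0.0, "hand": 0.6, "wx": 0, "wy": 0, "wz": 0.869}
    - {"dx": -0.08, "dy": -0.529, "dz": 0.0, "hand": 0.6, "wx": 0, "wy": 0, "wz": 0.869}
    - {"dx": -0.08, "dy": -0.529, "dz": 0.0, "hand": 0.6, "wx": 0, "wy": 0, "wz": 0.869}
    - {"dx": -0.08, "dy": -0.529, "dz": 0.0, "hand": 0.6, "wx": 0, "wy": 0, "wz": 0.869}
    - {"dx": -0.08, "dy": -0.529, "dz": 0.0, "hand": 0.6, "wx": 0, "wy": 0, "wz": 0.869}

```text
time_s: 9.15
ee_pos: [393.6, -289.0, 107.4]
tcp_rot: [[0.979, 0.204, 0.001], [0.204, -0.979, -0.001], [0.001, 0.001, -1.0]]
contact_force: [0.4, 0.2, -0.2]
finger_gap: 52.8
grasp_force: 0.0
```

```bash
python3 - <<'E'
from h import *
print(ctrl.read_state()["ee_pos"])
go(392.6,-288,17.5,101.8)
cv2.imwrite("pics/w4.png",cams.snapshot("wrist")[:,:,::-1])
E
```

```text
[ 393.64524896 -289.02167783  107.40631129]
d [-0.0022 -0.0033  0.2248] wz -0.0006 yaw -78.3 j6 39.0
```

View pics/w4.png

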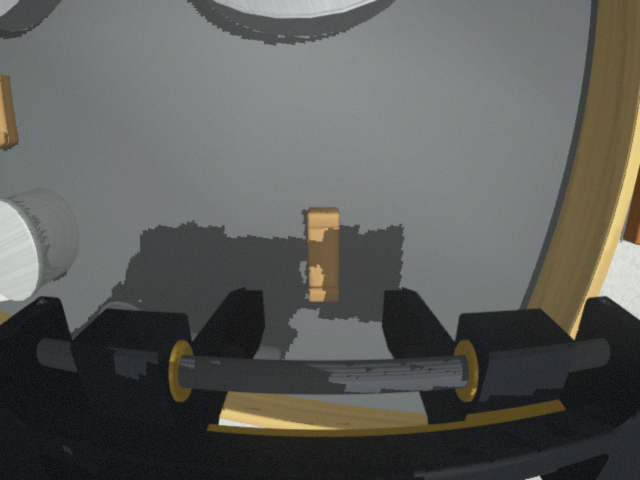

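The rest is aligned with the jaws and centred at about (323,254). I'll grasp it.

Request:
arm_command:
  steps:
    - {"dx": -0.002, "dy": -0.003, "dz": 0.08, "hand": 0.6, "wx": 0, "wy": 0, "wz": 0}
    - {"dx": -0.002, "dy": -0.003, "dz": 0.16, "hand": 0.6, "wx": 0, "wy": 0, "wz": 0}
    - {"dx": -0.002, "dy": -0.003, "dz": 0.21, "hand": 0.6, "wx": 0, "wy": 0, "wz": 0}
    - {"dx": -0.002, "dy": -0.003, "dz": 0.224, "hand": 0.6, "wx": 0, "wy": 0, "wz": 0}
    - {"dx": -0.002, "dy": -0.003, "dz": 0.224, "hand": 0.1, "wx": 0, "wy": 0, "wz": 0}
    - {"dx": -0.002, "dy": -0.003, "dz": 0.224, "hand": 0.1, "wx": 0, "wy": 0, "wz": 0}
    - {"dx": -0.002, "dy": -0.003, "dz": 0.224, "hand": 0.1, "wx": 0, "wy": 0, "wz": 0}
    - {"dx": -0.002, "dy": -0.003, "dz": 0.224, "hand": 0.1, "wx": 0, "wy": 0, "wz": 0}
    - {"dx": -0.002, "dy": -0.003, "dz": 0.224, "hand": 0.1, "wx": 0, "wy": 0, "wz": 0}
    - {"dx": -0.002, "dy": -0.003, "dz": 0.224, "hand": 0.1, "wx": 0, "wy": 0, "wz": 0}
  squeeze: 15

```text
time_s: 10.2
ee_pos: [392.8, -288.1, 17.8]
tcp_rot: [[0.979, 0.205, 0.001], [0.205, -0.979, -0.001], [0.001, 0.001, -1.0]]
contact_force: [-0.5, 0.4, 3.1]
finger_gap: 19.8
grasp_force: 15.0
```

```bash
python3 -c "
from h import *
s=ctrl.read_state();print(s['ee_pos'])
go(470,-48,105,-45,s);go(586,209,105,-11,s)"
```

```text
[ 392.80534414 -288.09547543   17.77947578]
d [ 0.3121 -0.5477 -0.2183] wz -0.3686 yaw -78.2 j6 39.0
d [ 0.7277 -1.1171 -0.2186] wz -0.7463 yaw -78.2 j6 39.0
```

Request:
arm_command:
  steps:
    - {"dx": 0, "dy": 0, "dz": -0.1, "hand": 0.1, "wx": 0, "wy": 0, "wz": 0}
    - {"dx": 0, "dy": 0, "dz": -0.218, "hand": 0.1, "wx": 0, "wy": 0, "wz": 0}
    - {"dx": 0.312, "dy": -0.548, "dz": -0.218, "hand": 0.1, "wx": 0, "wy": 0, "wz": -0.369}
    - {"dx": 0.312, "dy": -0.548, "dz": -0.218, "hand": 0.1, "wx": 0, "wy": 0, "wz": -0.369}
    - {"dx": 0.312, "dy": -0.548, "dz": -0.218, "hand": 0.1, "wx": 0, "wy": 0, "wz": -0.369}
    - {"dx": 0.312, "dy": -0.548, "dz": -0.218, "hand": 0.1, "wx": 0, "wy": 0, "wz": -0.369}
    - {"dx": 0.312, "dy": -0.548, "dz": -0.218, "hand": 0.1, "wx": 0, "wy": 0, "wz": -0.369}
    - {"dx": 0.312, "dy": -0.548, "dz": -0.218, "hand": 0.1, "wx": 0, "wy": 0, "wz": -0.369}
    - {"dx": 0.312, "dy": -0.548, "dz": -0.218, "hand": 0.1, "wx": 0, "wy": 0, "wz": -0.369}

```text
time_s: 11.1
ee_pos: [469.5, -46.5, 104.2]
tcp_rot: [[0.704, 0.71, -0.0], [0.71, -0.704, -0.0], [-0.001, -0.0, -1.0]]
contact_force: [0.0, 1.2, -0.9]
finger_gap: 19.8
grasp_force: 15.0
```

```bash
python3 -c "
from h import *
s=ctrl.read_state();print(s['ee_pos'])
go(584.5,208.7,105,-10.8,s)"
```

```text
[469.53978815 -46.47189066 104.20176589]
d [ 0.6554 -0.2451 -0.0024] wz -0.3773 yaw -44.8 j6 36.1
```

Request:
arm_command:
  steps:
    - {"dx": 0.655, "dy": -0.245, "dz": 0, "hand": 0.1, "wx": 0, "wy": 0, "wz": -0.377}
    - {"dx": 0.655, "dy": -0.245, "dz": 0, "hand": 0.1, "wx": 0, "wy": 0, "wz": -0.377}
    - {"dx": 0.655, "dy": -0.245, "dz": 0, "hand": 0.1, "wx": 0, "wy": 0, "wz": -0.377}
    - {"dx": 0.655, "dy": -0.245, "dz": 0, "hand": 0.1, "wx": 0, "wy": 0, "wz": -0.377}
    - {"dx": 0.655, "dy": -0.245, "dz": 0, "hand": 0.1, "wx": 0, "wy": 0, "wz": -0.377}
    - {"dx": 0.655, "dy": -0.245, "dz": 0, "hand": 0.1, "wx": 0, "wy": 0, "wz": -0.377}
    - {"dx": 0.655, "dy": -0.245, "dz": 0, "hand": 0.1, "wx": 0, "wy": 0, "wz": -0.377}
    - {"dx": 0.655, "dy": -0.245, "dz": 0, "hand": 0.1, "wx": 0, "wy": 0, "wz": -0.377}

```text
time_s: 11.9
ee_pos: [585.5, 205.3, 103.6]
tcp_rot: [[0.192, 0.981, -0.001], [0.981, -0.192, -0.001], [-0.001, -0.001, -1.0]]
contact_force: [0.4, -0.1, -1.1]
finger_gap: 19.5
grasp_force: 15.0
```

```bash
python3 - <<'E'
from h import *
print(ctrl.read_state()["ee_pos"])
go(584.5,208.7,22.3,-10.8)
cv2.imwrite("pics/w5.png",cams.snapshot("wrist")[:,:,::-1])
E
```

```text
[585.48821134 205.27552986 103.64860163]
d [ 0.0082 -0.0038  0.2034] wz -0.0033 yaw -11.1 j6 28.2
```

View pics/w5.png

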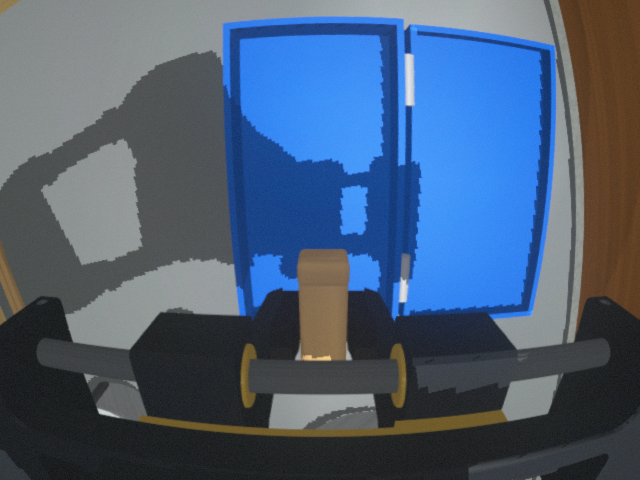

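The rest lies over the tray, centred between the walls (about x 238–398, rest at 323). I'll lower it.

Request:
arm_command:
  steps:
    - {"dx": 0.008, "dy": -0.003, "dz": 0.1, "hand": 0.1, "wx": 0, "wy": 0, "wz": 0}
    - {"dx": 0.008, "dy": -0.003, "dz": 0.17, "hand": 0.1, "wx": 0, "wy": 0, "wz": 0}
    - {"dx": 0.008, "dy": -0.003, "dz": 0.195, "hand": 0.1, "wx": 0, "wy": 0, "wz": 0}
    - {"dx": 0.008, "dy": -0.003, "dz": 0.204, "hand": 0.1, "wx": 0, "wy": 0, "wz": 0}
    - {"dx": 0.008, "dy": -0.003, "dz": 0.204, "hand": 0.1, "wx": 0, "wy": 0, "wz": 0}
    - {"dx": 0.008, "dy": -0.003, "dz": 0.204, "hand": 0.38, "wx": 0, "wy": 0, "wz": 0}
    - {"dx": 0.008, "dy": -0.003, "dz": 0.204, "hand": 0.38, "wx": 0, "wy": 0, "wz": 0}
    - {"dx": 0.008, "dy": -0.003, "dz": 0.204, "hand": 0.38, "wx": 0, "wy": 0, "wz": 0}
    - {"dx": 0.008, "dy": -0.003, "dz": 0.12, "hand": 0.38, "wx": 0, "wy": 0, "wz": 0}
    - {"dx": 0.008, "dy": -0.003, "dz": 0, "hand": 0.38, "wx": 0, "wy": 0, "wz": 0}

```text
time_s: 12.95
ee_pos: [582.0, 209.5, 101.8]
tcp_rot: [[0.191, 0.982, -0.007], [0.982, -0.191, -0.002], [-0.004, -0.007, -1.0]]
contact_force: [0.6, 0.4, -0.6]
finger_gap: 33.5
grasp_force: 0.0
```

```bash
python3 -c "
from h import *
s=ctrl.read_state();print(s['ee_pos'])
go(455.5,-8,104,111.6,s)"
```

```text
[581.97149455 209.54078058 101.84224324]
d [-0.5943 -0.2063 -0.0019] wz 0.6374 yaw -11.0 j6 28.5
```

Request:
arm_command:
  steps:
    - {"dx": -0.594, "dy": -0.21, "dz": 0, "hand": 0.6, "wx": 0, "wy": 0, "wz": 0.637}
    - {"dx": -0.594, "dy": -0.21, "dz": 0, "hand": 0.6, "wx": 0, "wy": 0, "wz": 0.637}
    - {"dx": -0.594, "dy": -0.21, "dz": 0, "hand": 0.6, "wx": 0, "wy": 0, "wz": 0.637}
    - {"dx": -0.594, "dy": -0.21, "dz": 0, "hand": 0.6, "wx": 0, "wy": 0, "wz": 0.637}
    - {"dx": -0.594, "dy": -0.21, "dz": 0, "hand": 0.6, "wx": 0, "wy": 0, "wz": 0.637}
    - {"dx": -0.594, "dy": -0.21, "dz": 0, "hand": 0.6, "wx": 0, "wy": 0, "wz": 0.637}
    - {"dx": -0.594, "dy": -0.21, "dz": 0, "hand": 0.6, "wx": 0, "wy": 0, "wz": 0.637}
    - {"dx": -0.594, "dy": -0.21, "dz": 0, "hand": 0.6, "wx": 0, "wy": 0, "wz": 0.637}
    - {"dx": -0.594, "dy": -0.21, "dz": 0, "hand": 0.6, "wx": 0, "wy": 0, "wz": 0.637}

```text
time_s: 13.85
ee_pos: [457.3, -6.7, 104.8]
tcp_rot: [[0.929, 0.371, 0.001], [0.371, -0.929, -0.0], [0.001, 0.0, -1.0]]
contact_force: [-0.3, -0.1, 0.2]
finger_gap: 52.8
grasp_force: 0.0
```

```bash
python3 -c "
from h import *
s=ctrl.read_state();print(s['ee_pos'])
go(455.5,-8,17.8,111.6,s)"
```

```text
[457.25536956  -6.6567191  104.77415195]
d [-0.0055  0.0014  0.2174] wz 0.002 yaw -68.2 j6 64.3
```

Request:
arm_command:
  steps:
    - {"dx": -0.005, "dy": 0.001, "dz": 0.08, "hand": 0.6, "wx": 0, "wy": 0, "wz": 0}
    - {"dx": -0.005, "dy": 0.001, "dz": 0.16, "hand": 0.6, "wx": 0, "wy": 0, "wz": 0}
    - {"dx": -0.005, "dy": 0.001, "dz": 0.205, "hand": 0.6, "wx": 0, "wy": 0, "wz": 0}
    - {"dx": -0.005, "dy": 0.001, "dz": 0.217, "hand": 0.6, "wx": 0, "wy": 0, "wz": 0}
    - {"dx": -0.005, "dy": 0.001, "dz": 0.217, "hand": 0.1, "wx": 0, "wy": 0, "wz": 0}
    - {"dx": -0.005, "dy": 0.001, "dz": 0.217, "hand": 0.1, "wx": 0, "wy": 0, "wz": 0}
    - {"dx": -0.005, "dy": 0.001, "dz": 0.217, "hand": 0.1, "wx": 0, "wy": 0, "wz": 0}
    - {"dx": -0.005, "dy": 0.001, "dz": 0.217, "hand": 0.1, "wx": 0, "wy": 0, "wz": 0}
    - {"dx": -0.005, "dy": 0.001, "dz": 0.217, "hand": 0.1, "wx": 0, "wy": 0, "wz": 0}
    - {"dx": -0.005, "dy": 0.001, "dz": 0.217, "hand": 0.1, "wx": 0, "wy": 0, "wz": 0}

```text
time_s: 14.85
ee_pos: [456.0, -7.8, 18.3]
tcp_rot: [[0.93, 0.369, 0.002], [0.369, -0.93, 0.0], [0.001, 0.001, -1.0]]
contact_force: [-0.3, 0.5, 4.7]
finger_gap: 19.9
grasp_force: 15.0
```

```bash
python3 -c "
from h import *
s=ctrl.read_state();print(s['ee_pos'])
go(599.8,291.5,105,-10.8,s)"
```

```text
[455.98973356  -7.83724063  18.34796244]
d [ 0.6103 -0.563  -0.2161] wz -0.6397 yaw -68.4 j6 64.2
```

Request:
arm_command:
  steps:
    - {"dx": 0, "dy": 0, "dz": -0.1, "hand": 0.1, "wx": 0, "wy": 0, "wz": 0}
    - {"dx": 0, "dy": 0, "dz": -0.216, "hand": 0.1, "wx": 0, "wy": 0, "wz": 0}
    - {"dx": 0.61, "dy": -0.563, "dz": -0.216, "hand": 0.1, "wx": 0, "wy": 0, "wz": -0.64}
    - {"dx": 0.61, "dy": -0.563, "dz": -0.216, "hand": 0.1, "wx": 0, "wy": 0, "wz": -0.64}
    - {"dx": 0.61, "dy": -0.563, "dz": -0.216, "hand": 0.1, "wx": 0, "wy": 0, "wz": -0.64}
    - {"dx": 0.61, "dy": -0.563, "dz": -0.216, "hand": 0.1, "wx": 0, "wy": 0, "wz": -0.64}
    - {"dx": 0.61, "dy": -0.563, "dz": -0.216, "hand": 0.1, "wx": 0, "wy": 0, "wz": -0.64}
    - {"dx": 0.61, "dy": -0.563, "dz": -0.216, "hand": 0.1, "wx": 0, "wy": 0, "wz": -0.64}
    - {"dx": 0.61, "dy": -0.563, "dz": -0.216, "hand": 0.1, "wx": 0, "wy": 0, "wz": -0.64}
    - {"dx": 0.61, "dy": -0.563, "dz": -0.216, "hand": 0.1, "wx": 0, "wy": 0, "wz": -0.64}

```text
time_s: 15.85
ee_pos: [600.5, 295.5, 103.9]
tcp_rot: [[0.182, 0.983, 0.002], [0.983, -0.182, 0.002], [0.002, 0.001, -1.0]]
contact_force: [0.0, 0.2, -0.8]
finger_gap: 19.9
grasp_force: 15.0
```

Request:
arm_command:
  steps:
    - {"dx": 0, "dy": 0, "dz": 0, "hand": 0.1, "wx": 0, "wy": 0, "wz": 0}

```text
time_s: 15.95
ee_pos: [598.5, 291.7, 103.1]
tcp_rot: [[0.187, 0.982, -0.001], [0.982, -0.187, -0.001], [-0.001, -0.001, -1.0]]
contact_force: [-1.1, 0.2, -0.2]
finger_gap: 19.9
grasp_force: 15.0
```

```bash
python3 - <<'E'
from h import *
print(ctrl.read_state()["ee_pos"])
go(599.8,291.5,22.6,-10.8)
cv2.imwrite("pics/w6.png",cams.snapshot("wrist")[:,:,::-1])
E
```

```text
[598.50103724 291.66083866 103.13194969]
d [0.0005 0.0035 0.2013] wz 0.0005 yaw -10.8 j6 34.6
```

View pics/w6.png

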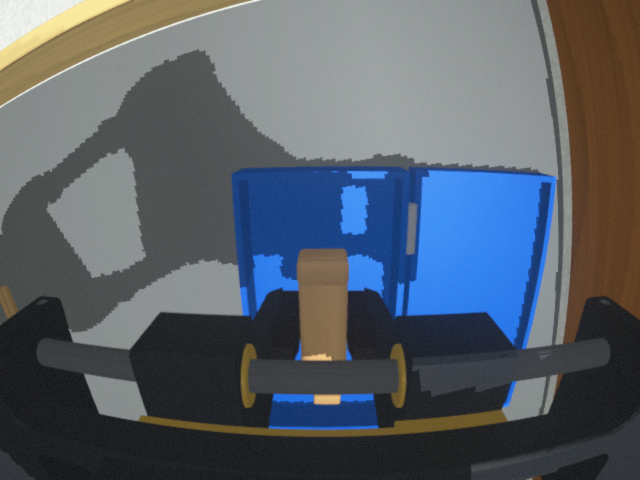

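The second rest hangs over the tray's far half, with the first one visible at (327,398). I'll lower it.

Request:
arm_command:
  steps:
    - {"dx": 0, "dy": 0, "dz": 0.1, "hand": 0.1, "wx": 0, "wy": 0, "wz": 0}
    - {"dx": 0, "dy": 0, "dz": 0.17, "hand": 0.1, "wx": 0, "wy": 0, "wz": 0}
    - {"dx": 0, "dy": 0, "dz": 0.195, "hand": 0.1, "wx": 0, "wy": 0, "wz": 0}
    - {"dx": 0, "dy": 0, "dz": 0.203, "hand": 0.1, "wx": 0, "wy": 0, "wz": 0}
    - {"dx": 0, "dy": 0, "dz": 0.204, "hand": 0.1, "wx": 0, "wy": 0, "wz": 0}
    - {"dx": 0, "dy": 0, "dz": 0.204, "hand": 0.38, "wx": 0, "wy": 0, "wz": 0}
    - {"dx": 0, "dy": 0, "dz": 0.204, "hand": 0.38, "wx": 0, "wy": 0, "wz": 0}
    - {"dx": 0, "dy": 0, "dz": 0.204, "hand": 0.38, "wx": 0, "wy": 0, "wz": 0}
    - {"dx": 0, "dy": 0, "dz": 0.12, "hand": 0.38, "wx": 0, "wy": 0, "wz": 0}
    - {"dx": 0, "dy": 0, "dz": 0, "hand": 0.38, "wx": 0, "wy": 0, "wz": 0}

```text
time_s: 17.0
ee_pos: [596.2, 290.2, 101.1]
tcp_rot: [[0.187, 0.982, -0.007], [0.982, -0.187, -0.003], [-0.004, -0.006, -1.0]]
contact_force: [0.5, 0.6, 0.4]
finger_gap: 33.5
grasp_force: 0.0
```

```bash
python3 -c "
from h import *
s=ctrl.read_state();print(s['ee_pos'])
go(471.1,155.6,104,-90,s)"
```

```text
[596.22169609 290.2473592  101.1264486 ]
d [-0.3892 -0.2444 -0.0039] wz 0.8803 yaw -10.8 j6 34.6
```

Request:
arm_command:
  steps:
    - {"dx": -0.39, "dy": -0.25, "dz": 0, "hand": 0.8, "wx": 0, "wy": 0, "wz": 0.88}
    - {"dx": -0.39, "dy": -0.25, "dz": 0, "hand": 0.8, "wx": 0, "wy": 0, "wz": 0.88}
    - {"dx": -0.39, "dy": -0.25, "dz": 0, "hand": 0.8, "wx": 0, "wy": 0, "wz": 0.88}
    - {"dx": -0.39, "dy": -0.25, "dz": 0, "hand": 0.8, "wx": 0, "wy": 0, "wz": 0.88}
    - {"dx": -0.39, "dy": -0.25, "dz": 0, "hand": 0.8, "wx": 0, "wy": 0, "wz": 0.88}
    - {"dx": -0.39, "dy": -0.25, "dz": 0, "hand": 0.8, "wx": 0, "wy": 0, "wz": 0.88}
    - {"dx": -0.39, "dy": -0.25, "dz": 0, "hand": 0.8, "wx": 0, "wy": 0, "wz": 0.88}
    - {"dx": -0.39, "dy": -0.25, "dz": 0, "hand": 0.8, "wx": 0, "wy": 0, "wz": 0.88}
    - {"dx": -0.39, "dy": -0.25, "dz": 0, "hand": 0.8, "wx": 0, "wy": 0, "wz": 0.88}
    - {"dx": -0.39, "dy": -0.25, "dz": 0, "hand": 0.8, "wx": 0, "wy": 0, "wz": 0.88}

```text
time_s: 18.0
ee_pos: [471.9, 157.0, 104.5]
tcp_rot: [[1.0, -0.003, 0.001], [-0.003, -1.0, 0.0], [0.001, -0.0, -1.0]]
contact_force: [0.4, 1.1, -0.8]
finger_gap: 70.3
grasp_force: 0.0
```

```bash
python3 - <<'E'
from h import *
print(ctrl.read_state()["ee_pos"])
go(471.1,155.6,19,-90)
cv2.imwrite("pics/w7.png",cams.snapshot("wrist")[:,:,::-1])
E
```

```text
[471.93137124 157.00854421 104.53811009]
d [-0.0023  0.0036  0.2138] wz -0.0021 yaw -90.2 j6 105.7
```

View pics/w7.png

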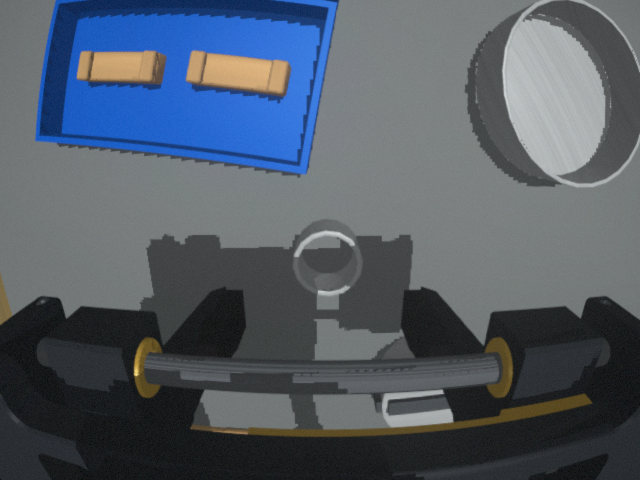

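Both rests lie flat, right way up, in the tray at (121,68) and (238,74). The ring is centred at (328,262), between the jaws.

Request:
arm_command:
  steps:
    - {"dx": -0.002, "dy": 0.003, "dz": 0.08, "hand": 0.8, "wx": 0, "wy": 0, "wz": 0}
    - {"dx": -0.002, "dy": 0.003, "dz": 0.16, "hand": 0.8, "wx": 0, "wy": 0, "wz": 0}
    - {"dx": -0.002, "dy": 0.003, "dz": 0.2, "hand": 0.8, "wx": 0, "wy": 0, "wz": 0}
    - {"dx": -0.002, "dy": 0.003, "dz": 0.213, "hand": 0.8, "wx": 0, "wy": 0, "wz": 0}
    - {"dx": -0.002, "dy": 0.003, "dz": 0.213, "hand": 0.35, "wx": 0, "wy": 0, "wz": 0}
    - {"dx": -0.002, "dy": 0.003, "dz": 0.213, "hand": 0.35, "wx": 0, "wy": 0, "wz": 0}
    - {"dx": -0.002, "dy": 0.003, "dz": 0.213, "hand": 0.35, "wx": 0, "wy": 0, "wz": 0}
    - {"dx": -0.002, "dy": 0.003, "dz": 0.213, "hand": 0.35, "wx": 0, "wy": 0, "wz": 0}
    - {"dx": -0.002, "dy": 0.003, "dz": 0.213, "hand": 0.35, "wx": 0, "wy": 0, "wz": 0}
    - {"dx": -0.002, "dy": 0.003, "dz": 0.213, "hand": 0.35, "wx": 0, "wy": 0, "wz": 0}

```text
time_s: 19.05
ee_pos: [471.9, 156.0, 19.9]
tcp_rot: [[1.0, 0.001, 0.002], [0.001, -1.0, 0.001], [0.002, -0.001, -1.0]]
contact_force: [-0.2, 0.1, 6.5]
finger_gap: 41.0
grasp_force: 15.0
```

```bash
python3 -c "
from h import *
s=ctrl.read_state();print(s['ee_pos'])
go(585,-4,104,None,s)"
```

```text
[471.9299334  155.95316071  19.9466677 ]
d [ 0.2829  0.3999 -0.2097] wz 0.0 yaw -90.0 j6 105.4
```

Request:
arm_command:
  steps:
    - {"dx": 0, "dy": 0, "dz": -0.1, "hand": 0.35, "wx": 0, "wy": 0, "wz": 0}
    - {"dx": 0, "dy": 0, "dz": -0.21, "hand": 0.35, "wx": 0, "wy": 0, "wz": 0}
    - {"dx": 0.283, "dy": 0.4, "dz": -0.21, "hand": 0.35, "wx": 0, "wy": 0, "wz": 0}
    - {"dx": 0.283, "dy": 0.4, "dz": -0.21, "hand": 0.35, "wx": 0, "wy": 0, "wz": 0}
    - {"dx": 0.283, "dy": 0.4, "dz": -0.21, "hand": 0.35, "wx": 0, "wy": 0, "wz": 0}
    - {"dx": 0.283, "dy": 0.4, "dz": -0.21, "hand": 0.35, "wx": 0, "wy": 0, "wz": 0}
    - {"dx": 0.283, "dy": 0.4, "dz": -0.21, "hand": 0.35, "wx": 0, "wy": 0, "wz": 0}
    - {"dx": 0.283, "dy": 0.4, "dz": -0.21, "hand": 0.35, "wx": 0, "wy": 0, "wz": 0}
    - {"dx": 0.283, "dy": 0.4, "dz": -0.21, "hand": 0.35, "wx": 0, "wy": 0, "wz": 0}

```text
time_s: 19.95
ee_pos: [582.9, -3.6, 102.1]
tcp_rot: [[1.0, 0.001, -0.002], [0.001, -1.0, 0.0], [-0.002, -0.0, -1.0]]
contact_force: [0.4, -0.1, -0.5]
finger_gap: 41.1
grasp_force: 15.0
```

```bash
python3 - <<'E'
from h import *
s=ctrl.read_state();print(s["ee_pos"],s["finger_gap"])
go(585,-4,23.2)
cv2.imwrite("pics/w8.png",cams.snapshot("wrist")[:,:,::-1])
E
```

```text
[582.9338252   -3.60982088 102.09778967] 41.0959084547399
d [0.0055 0.0011 0.1972] wz 0.0 yaw -90.0 j6 87.1
```

View pics/w8.png

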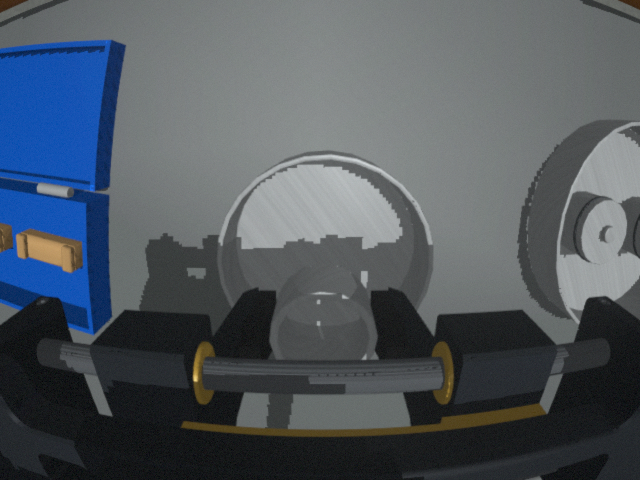

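The ring is over the narrow tin, whose rim is centred at about (326,258). I'll lower it and release.

Request:
arm_command:
  steps:
    - {"dx": 0.002, "dy": 0.001, "dz": 0.1, "hand": 0.35, "wx": 0, "wy": 0, "wz": 0}
    - {"dx": 0.002, "dy": 0.001, "dz": 0.17, "hand": 0.35, "wx": 0, "wy": 0, "wz": 0}
    - {"dx": 0.002, "dy": 0.001, "dz": 0.19, "hand": 0.35, "wx": 0, "wy": 0, "wz": 0}
    - {"dx": 0.002, "dy": 0.001, "dz": 0.199, "hand": 0.35, "wx": 0, "wy": 0, "wz": 0}
    - {"dx": 0.002, "dy": 0.001, "dz": 0.201, "hand": 0.35, "wx": 0, "wy": 0, "wz": 0}
    - {"dx": 0.002, "dy": 0.001, "dz": 0.201, "hand": 0.6, "wx": 0, "wy": 0, "wz": 0}
    - {"dx": 0.002, "dy": 0.001, "dz": 0.201, "hand": 0.6, "wx": 0, "wy": 0, "wz": 0}
    - {"dx": 0.002, "dy": 0.001, "dz": 0.201, "hand": 0.6, "wx": 0, "wy": 0, "wz": 0}
    - {"dx": 0.002, "dy": 0.001, "dz": 0.12, "hand": 0.6, "wx": 0, "wy": 0, "wz": 0}
    - {"dx": 0.002, "dy": 0.001, "dz": -0.1, "hand": 0.6, "wx": 0, "wy": 0, "wz": 0}

```text
time_s: 21.0
ee_pos: [581.6, -4.5, 102.0]
tcp_rot: [[1.0, 0.0, -0.008], [0.0, -1.0, 0.0], [-0.008, -0.0, -1.0]]
contact_force: [-0.0, -0.6, -0.0]
finger_gap: 53.3
grasp_force: 0.0
```

Request:
arm_command:
  steps:
    - {"dx": -0.25, "dy": 0.1, "dz": -0.4, "hand": 0.6, "wx": 0, "wy": 0, "wz": 0}
    - {"dx": -0.25, "dy": 0.1, "dz": -0.4, "hand": 0.6, "wx": 0, "wy": 0, "wz": 0}
    - {"dx": -0.25, "dy": 0.1, "dz": -0.4, "hand": 0.6, "wx": 0, "wy": 0, "wz": 0}
    - {"dx": -0.25, "dy": 0.1, "dz": -0.4, "hand": 0.6, "wx": 0, "wy": 0, "wz": 0}
    - {"dx": -0.25, "dy": 0.1, "dz": -0.4, "hand": 0.6, "wx": 0, "wy": 0, "wz": 0}
    - {"dx": -0.25, "dy": 0.1, "dz": -0.4, "hand": 0.6, "wx": 0, "wy": 0, "wz": 0}

```text
time_s: 21.6
ee_pos: [485.5, -45.0, 266.3]
tcp_rot: [[1.0, -0.0, 0.004], [-0.0, -1.0, -0.0], [0.004, 0.0, -1.0]]
contact_force: [0.2, 0.4, -0.3]
finger_gap: 52.9
grasp_force: 0.0
```

```bash
python3 - <<'E'
from h import *
cv2.imwrite("pics/w9.png",cams.snapshot("wrist")[:,:,::-1])
E
```

```text
(no output)
```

View pics/w9.png

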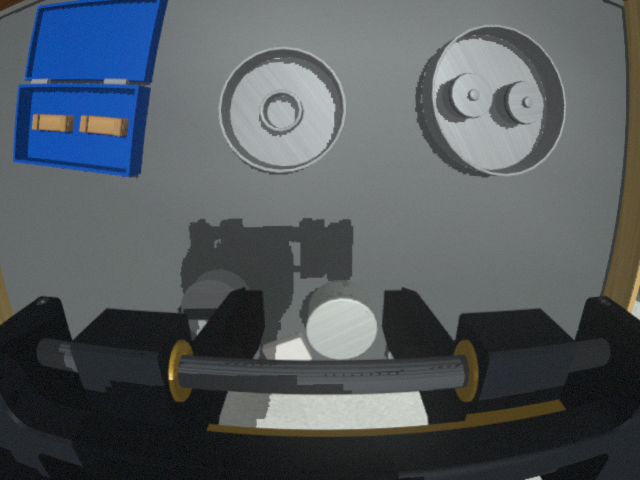

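All five things are in place: rests at (52,123) and (103,126), ring at (281,112), pots at (467,96) and (519,103). They stand upright, with the bystanders where they were. I'll hand it in.

```bash
python3 -c "
from station import ctrl
print(ctrl.close_job())"
```

```text
the job is handed in; nothing more can be done
None
```

The job is handed in, though no verdict came back: in the last wrist picture both pots stand in the wider tin, the ring stands in the narrower tin, and both rests lie flat and right way up in the case's tray, after about 22 s of the 122 s allowed.

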